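# Balance a spare trolley handle on the counter scale

## Task

The spare shopping-trolley handle lying on the counter is to be weighed. Its steel core sits out of sight, off-centre, so find by low trial lifts where the handle comes up level with no tipping; then carry it level to the counter scale and lay it gently along the groove of the slim post on the pan, so that it stays balanced there, level, on the post alone, when you let go. Do not press hard on the scale, never let the handle hang steeply or tip over while it is up off the counter, and leave everything else on the counter where it is.

Things in the scene. Friction and masses are not known exactly. Their poses are not given: they have to be found in the camera images.
- handle_center (a point): mid-length point, on the axis, of the loose trolley handle: a straight grey round bar, 32 mm diameter, 420 mm long over all, lying on the counter on two black square end blocks (44 x 44 mm), axis 22 mm and underside 6 mm above the counter. x runs along the bar to the longer block (coin lock, 60 mm; the other is 24 mm), z up at the start. Bare bar to grasp: x = -180 to +145 mm
- handle_lock (a point): centre of the longer end block (coin lock) of the handle, 180 mm along the handle's x axis from handle_center
- handle: the same handle as a body, origin 22 mm below handle_center, same axes. Mass 0.55 to 0.85 kg. Its balance point lies on the axis, anywhere from 85 mm on one side of handle_center to 85 mm on the other: it differs each time, cannot be seen and does not shift during the work. Gripped lightly off balance it swings in the fingers; gripped firmly (60 N) it stays put and loads the wrist with a moment
- groove (a point): middle of the bottom line of the V-groove on the post on the scale, 150 mm above the counter, fixed. x along the groove, z up. The groove is 20 mm long; flanks slope 32 degrees and rise 7 mm. The seated bar's axis is 19 mm above this point. The balance point must be within about 9 mm of it along the groove, or the handle tips off; the handle may lie either way round
- scale: the counter scale, fixed, 280 mm (x) by 250 mm (y); origin on the counter under the post. Its flat pan, 240 mm square, is 95 mm above the counter; the slim post stands 55 mm above the pan and is 14 mm wide across the groove, 22 mm at its top (less than the bar, so fingers holding the bar pass on either side), with a 40 x 50 mm foot 6 mm thick
- weight_big: bystander: steel test weight, 38 mm diameter, 60 mm high, origin at its underside
- weight_small: bystander: steel test weight, 30 mm diameter, 46 mm high, origin at its underside
- tin: bystander: small tin, 52 mm diameter, 50 mm high, origin at its underside
- drink: bystander: drink bottle, 62 mm diameter, 190 mm high, origin at its underside
- scanner: bystander: black barcode scanner on a foot, about 90 x 85 mm, 150 mm high, origin at its underside

How it is judged:
By the outcome, as a careful person would: the job done as asked, in the order asked, and still so for the second after the job is handed in, with the robot touching nothing.
It also fails if it takes over 72 s, if anything falls off the work surface, if the arm or the gripper's body presses on something with over 40 N, if the wrist force passes 120 N, or if a joint passes its speed limit or range.

## Robot

A 6-joint arm with a two-finger parallel gripper is mounted at the origin on the work surface. World frame = base frame: x ahead of the robot, y to its left, z up, the work surface at z = 0. Lengths are in m, angles in rad, forces in N, time in s.
With the tool pointing down it reaches from about 0.35 to 0.975 m from the base axis. Payload 4.9 kg.
Tool frame: the origin (TCP) lies at the very end of the fingers, on their centre line; the grasp point (between the pads) lies 19 mm behind it; x points along the fingers, y is the direction in which the jaws open and shut, and the axes are right-handed (so a half turn about x gives the same grasp; the last joint's range is limited). The gripper opens to 85 mm and grips with 20 to 120 N. Pads are 22 mm wide; open, the fingers measure 114 mm over their backs; the gripper's body (76 mm by 85 mm) begins 54 mm behind the grasp point. The pads swing forward as they close: fully open they stand 13 mm farther back than shut.
Start: joints at [0.996, 0.053, 1.613, -0, 1.476, -0.119], TCP at [0.275, 0.561, 0.231] pointing down, gripper open.
Joint ranges: [-3.01, 3.01], [-1.01, 2.22], [0.06, 2.58], [-1.02, 4.17], [0.09, 2.62], [-3.14, 3.14]. Speed limits (rad/s): [2.57, 2.57, 3.14, 3.14, 3.14, 3.14].

## Interface

Orientations are given as a rotation vector (axis times angle).
In Python, from station import ctrl, get_image, calibration, finish_job, search_frame, cut_out, mark_of gives the robot as it stands. The module is installed in compiled form; this text tells all that it offers.
- The arm moves only by the tool arm_command, never from a script. Its argument "plan" is a list that holds one entry, the list of rows, each a list of 7 numbers: the shift along the tool's x, y, z in m, then the turn, a rotation vector about the tool's x, y, z in degrees, then the finger opening in m, from 0 to 0.0854. A call has 1 to 20 rows; each row shifts and turns the pose as measured when the row begins, along the tool's axes as they then stand; what a row does not reach is not made up. A row lasts 1/12 s, in which the tool goes at most 41.7 mm and 7.16 degrees, less where a joint would pass 70% of its speed; a pose out of reach is approached as far as the arm can. A call with a gripper value outside its range is refused whole. The fingers move at their own pace and stop on an object; "squeeze" is the grip in N (left out, the last holds). Time passes only in rows, so rows that do not move let the fingers close. It gives the time, the measured TCP pose, the force and the opening at its end, in the units of the state.
- ctrl.get_obs(): the state, without advancing time (a new reading comes with each control period).
- get_image(name): name is "scene" or "side" or "wrist"; returns the picture (420x560x3 uint8, red, green, blue); there is no depth.
- calibration(name): a dict with "fx", "fy", "cx", "cy" (pixels), "cam_to_world" (4x4, takes a point from camera to world coordinates); the wrist camera has in their place "hand_eye" (4x4, takes a point from camera to tool coordinates, whose origin is the TCP and whose axes are the tool frame's). Camera axes: x right, y down, z forward; pixel columns grow to the right and rows downward; lengths in m; the calibration is good to about 2 mm. The wrist camera is an equidistant fisheye: a pixel r from the principal point sees the ray r / f radians off the axis. A picture is of the moment at which its call begins: read the wrist's pose just before it. calibration takes no time and is no camera call.
- finish_job(): hands the job in, once; it reports no verdict.
Trained networks look in the newest picture that a camera, given by its name, has taken for a name from the list of things; names that differ only in an ending like _2 or _b are one class to them, and where a whole thing is asked for, a point or a joint stands for the part that bears it (a point fixed in the world has none). Each returns a list of dicts, best first, with "conf" (0 to 1); they miss things now and then, are a little off and sometimes report something else, mostly with a low value. They report only what shows in the picture. A call takes as long as a camera call.
- search_frame(camera, thing): "at" ([x, y, z] in m, in the coordinates of the camera as it stood for that picture, good to about 4 mm: the middle of the surface that is visible of it).
- cut_out(camera, thing): "mask" (420x560 bool, what is visible of it).
- mark_of(camera, thing): "at" ([x, y, z] in m, in the coordinates of the camera as it stood for that picture, good to about 4 mm: a listed point, or the origin of a listed thing).
The state is a dict: "t": time; "q": joint angles; "dq": joint speeds; "effort": joint torques, N m; "tool_pos": TCP position; "tool_rot": TCP orientation; "contact_force": force on the tool from outside, world axes, zero at the start; "wrist_torque": the same for the moment, N m; "opening": finger opening in m.
Only numpy, scipy, OpenCV 4.12 (cv2) and the standard library are available. Lean on these libraries where they do the work, as an engineer would, in place of code of your own. Each camera call takes 0.05 s, during which the arm holds its last target. There are 200 camera calls.

## Working session

There is one attempt and no reset: what is moved stays moved. The work goes in short steps, Python scripts to look and compute and a tool call to move; the robot and the scene stay as the last step left them, time stands still between calls to the robot, and variables do not carry over. Pictures are saved under pics/ and viewed, about 8 in all and at most 12, crops included, and the job is handed in when it is done.

Besides the shell and the picture viewer there is one more tool, called in YAML: its name, and indented under it one key for each argument. arm_command: Moves the arm, as the interface text tells. Its arguments: {"type":"object","properties":{"plan":{"type":"array","items":{"type":"array","items":{"type":"array","items":{"type":"number"}}}},"squeeze":{"type":"number"}},"required":["plan"]}

```bash
mkdir -p pics
cat > h.py <<'E'
import numpy as np, cv2
from station import *
from scipy.spatial.transform import Rotation as R
np.set_printoptions(precision=4,suppress=True)
def c2w(cam):
    c=calibration(cam)
    if cam!="wrist": return np.array(c["cam_to_world"])
    o=ctrl.get_obs(); T=np.eye(4); T[:3,:3]=R.from_rotvec(o["tool_rot"]).as_matrix(); T[:3,3]=o["tool_pos"]
    return T@np.array(c["hand_eye"])
def find(cam,things,fn=mark_of):
    T=c2w(cam)
    for n in things:
        for d in fn(cam,n)[:2]:
            print(cam,n,round(d["conf"],2),(T@np.r_[d["at"],1])[:3])
def snap(cam,f):
    im=get_image(cam); cv2.imwrite("pics/"+f,im[...,::-1]); return im
def st():
    o=ctrl.get_obs(); print("t",o["t"],"pos",np.array(o["tool_pos"]),"F",np.array(o["contact_force"]),"M",np.array(o["wrist_torque"]),"op",o["opening"]); print(R.from_rotvec(o["tool_rot"]).as_matrix()); return o
E
python3 - <<'E'
from h import *
st()
a=snap("scene","s1.png");b=snap("side","d1.png")
L=["handle_center","handle_lock","groove","scale","weight_big","weight_small","tin","drink","scanner"]
find("scene",L);find("side",L[:4])
cv2.imwrite("pics/both.png",cv2.resize(np.vstack([a,b]),(800,600) if 0 else (560,840))[...,::-1][:,:])
E
```

```text
t 0.0 pos [0.2748 0.5607 0.2301] F [ 0.1442 -0.0171 -0.6105] M [ 0.0077 -0.0084  0.0208] op 0.0854768793534033
[[-0.0011  0.4402  0.8979]
 [-0.0017  0.8979 -0.4402]
 [-1.     -0.002  -0.0002]]
scene handle_center 0.87 [ 0.5083 -0.2393  0.0249]
scene handle_lock 0.85 [ 0.6845 -0.2909  0.0214]
scene groove 0.93 [0.5343 0.2449 0.1543]
scene scale 0.67 [0.5373 0.2447 0.002 ]
scene weight_big 0.85 [ 0.7759  0.0286 -0.0013]
scene weight_big 0.19 [ 0.5088 -0.2399  0.0219]
scene weight_small 0.75 [0.7748 0.0747 0.0008]
scene tin 0.76 [ 0.4482 -0.4375  0.0034]
scene drink 0.93 [ 0.591  -0.4692 -0.0012]
scene drink 0.66 [ 0.6853 -0.2941  0.019 ]
scene scanner 0.68 [0.4907 0.5647 0.0009]
scene scanner 0.57 [0.7729 0.0736 0.0011]
side handle_center 0.95 [ 0.5103 -0.2361  0.0204]
side groove 0.61 [0.5345 0.2459 0.1518]
side scale 0.59 [0.5351 0.2431 0.005 ]
side scale 0.59 [0.4844 0.5662 0.0039]
```

View pics/s1.png

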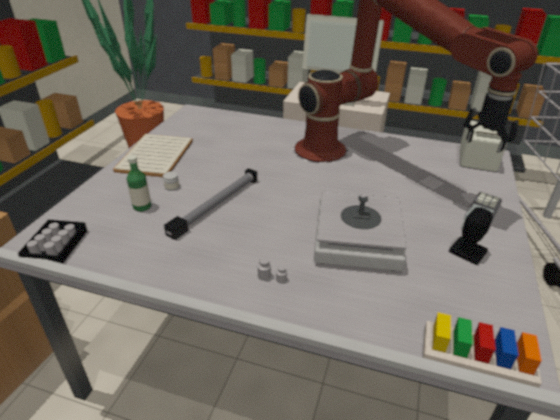

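View pics/d1.png

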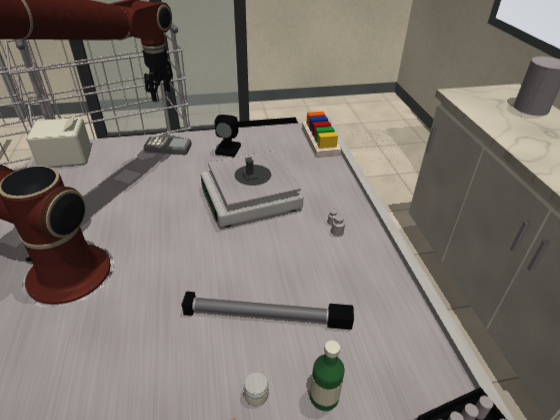

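The scene image shows the handle from about (250,177) to the lock at (178,227), with the scale at (360,225) and the post at (363,205). The side image agrees. The tin and bottle are well clear of the bar. I'll pass over the scale and look at the groove with the wrist camera.

arm_command:
  plan:
    - [[-0.014,-0.0157,0.0286,0,0,0,0.0854],[-0.014,-0.0157,0.0286,0,0,0,0.0854],[-0.014,-0.0157,0.0286,0,0,0,0.0854],[-0.014,-0.0157,0.0286,0,0,0,0.0854],[-0.014,-0.0157,0.0286,0,0,0,0.0854],[-0.014,-0.0157,0.0286,0,0,0,0.0854],[-0.014,-0.0157,0.0286,0,0,0,0.0854],[-0.014,-0.0157,0.0286,0,0,0,0.0854],[-0.014,-0.0157,0.0286,0,0,0,0.0854],[-0.014,-0.0157,0.0286,0,0,0,0.0854],[-0.014,-0.0157,0.0286,0,0,0,0.0854],[-0.014,-0.0157,0.0286,0,0,0,0.0854],[0,0,0,0,0,0,0.0854]]
  squeeze: 20

```text
t: 1.83
tool_pos: [0.5086, 0.2273, 0.4059]
tool_rot: [0.349, 1.539, -0.355]
contact_force: [0.2, -0.4, -0.1]
opening: 0.0853
```

Run:
```python
from h import *
st()
a=snap("wrist","w1.png"); print(calibration("wrist"))
find("wrist",["groove","scale","handle_center","handle_lock"])
find("scene",["groove","scale"]) if 0 else None
```

```text
t 1.8333 pos [0.5086 0.2273 0.4059] F [ 0.2124 -0.3854 -0.1084] M [ 0.0177  0.0019 -0.0227] op 0.08526040956939888
[[ 0.002   0.434   0.9009]
 [-0.0047  0.9009 -0.434 ]
 [-1.     -0.0034  0.0039]]
{'fx': 325.19226210127806, 'fy': 325.19226210127806, 'cx': 280.44715061247365, 'cy': 209.42857379515112, 'hand_eye': array([[ 0.0002, -0.2932,  0.956 , -0.1426],
       [ 1.    ,  0.0011,  0.0001,  0.0006],
       [-0.0011,  0.956 ,  0.2932, -0.0754],
       [ 0.    ,  0.    ,  0.    ,  1.    ]])}
wrist groove 0.67 [0.534  0.2508 0.1482]
wrist groove 0.38 [ 0.5948 -0.4697 -0.0018]
wrist scale 0.88 [ 0.5319  0.2495 -0.0032]
wrist handle_lock 0.29 [ 0.5119 -0.2367  0.0207]
```

View pics/w1.png

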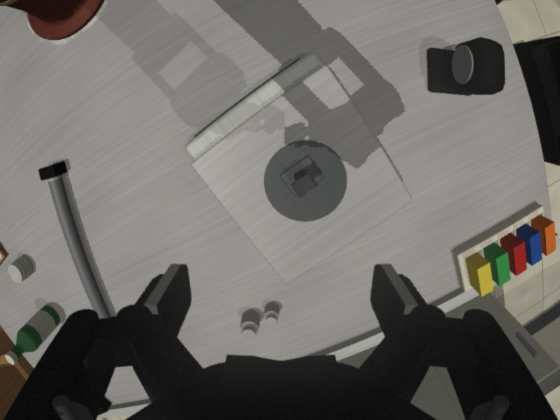

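The scale pan's corners are at about (192,162), (315,65), (411,200) and (285,281). The post is at (303,177). I'll project these corners and zoom in on the post.

```bash
cat >> h.py <<'E'
def fray(u,v):
    c=calibration("wrist");x,y=u-c["cx"],v-c["cy"];r=np.hypot(x,y);th=r/c["fx"]
    return np.r_[np.sin(th)*np.array([x,y])/r,np.cos(th)]
def wpix(u,v,z,T):
    d=T[:3,:3]@fray(u,v);o=T[:3,3];return o+d*(z-o[2])/d[2]
def rectify(im,T,c,z,half,n):
    # top-down orthographic resample of plane z, world x right, y up
    g=np.linspace(-half,half,n);X,Y=np.meshgrid(c[0]+g,c[1]-g)
    P=np.stack([X,Y,np.full_like(X,z)],-1)-T[:3,3];p=P@T[:3,:3]
    k=calibration("wrist");s=np.hypot(p[...,0],p[...,1]);th=np.arctan2(s,p[...,2])*k["fx"]/s
    return cv2.remap(im,(k["cx"]+th*p[...,0]).astype(np.float32),(k["cy"]+th*p[...,1]).astype(np.float32),cv2.INTER_CUBIC)
E
python3 - <<'E'
from h import *
T=c2w("wrist"); im=cv2.imread("pics/w1.png")
P=[wpix(u,v,.095,T)[:2] for u,v in [(192,162),(315,65),(411,200),(285,281)]]
for i in range(4):
    d=P[(i+1)%4]-P[i]; print(P[i],np.linalg.norm(d),np.degrees(np.arctan2(d[1],d[0])))
a=rectify(im,T,(.534,.248),.095,.16,560); b=rectify(im,T,(.534,.248),.150,.04,560)
cv2.imwrite("pics/r1.png",cv2.resize(np.hstack([a,b]),(800,400)))
E
```

```text
[0.4418 0.1205] 0.21907241340404351 102.51147009735264
[0.3944 0.3343] 0.2417068489098621 13.153334716583053
[0.6297 0.3893] 0.23174012108984895 -80.22507177261699
[0.6691 0.1609] 0.23083131310836472 -169.89586487284316
```

View pics/r1.png

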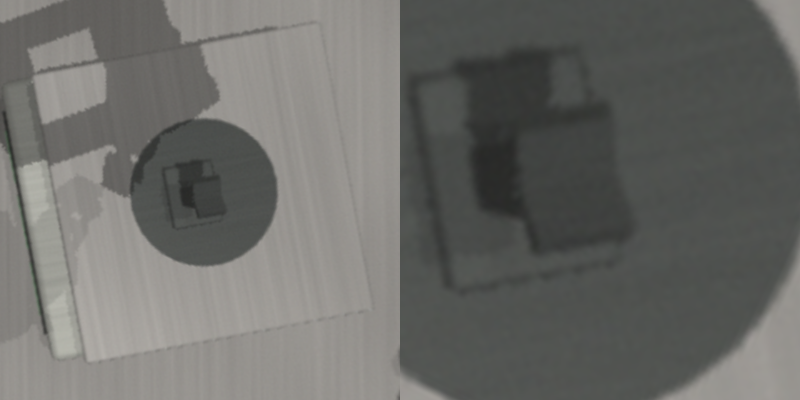

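The groove runs along the scale's x axis, at about 10° in the world frame. I'll align the gripper yaw and look again from close above the post.

arm_command:
  plan:
    - [[0,0.03,0.0076,0,0,0,0.0854],[0.02,0,0,-4.5,0,0,0.0854],[0.02,0,0,-4.5,0,0,0.0854],[0.02,0,0,-4.5,0,0,0.0854],[0.02,0,0,-4.5,0,0,0.0854],[0.02,0,0,-4.5,0,0,0.0854],[0.02,0,0,-4.5,0,0,0.0854],[0.02,0,0,-4.5,0,0,0.0854],[0.02,0,0,-4.5,0,0,0.0854],[0,0,0,0,0,0,0.0854],[0,0,0,0,0,0,0.0854]]

```text
t: 3.0
tool_pos: [0.5097, 0.27, 0.2237]
tool_rot: [-0.195, 1.584, 0.186]
contact_force: [0.3, 0.5, 0.9]
opening: 0.0855
```

Run:
```python
from h import *
st()
im=snap("wrist","w2.png")[...,::-1].copy(); T=c2w("wrist")
find("wrist",["groove","scale"])
b=rectify(im,T,(.532,.25),.150,.04,560); a=rectify(im,T,(.532,.25),.157,.025,560)
cv2.imwrite("pics/r2.png",cv2.resize(np.hstack([b,a]),(800,400)))
```

```text
t 3.0 pos [0.5097 0.27   0.2237] F [0.2914 0.5013 0.9207] M [ 0.0352  0.0164 -0.032 ] op 0.08554463515897882
[[-0.021  -0.2394  0.9707]
 [-0.008   0.9709  0.2393]
 [-0.9997 -0.0027 -0.0223]]
wrist groove 0.95 [0.5361 0.2497 0.1488]
wrist scale 0.64 [ 0.537   0.2475 -0.0005]
```

View pics/r2.png

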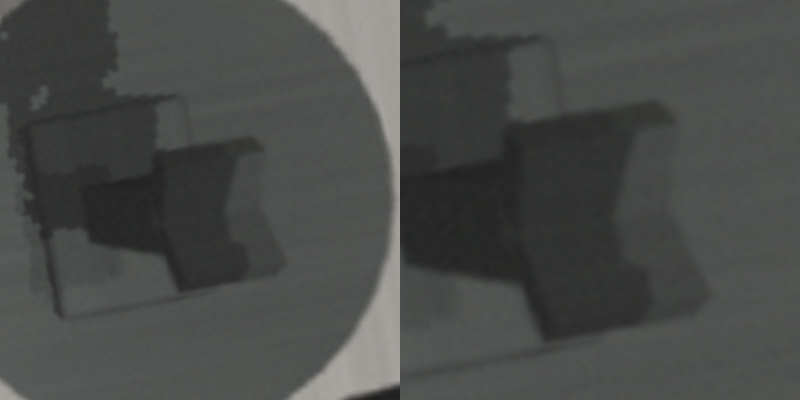

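arm_command:
  plan:
    - [[0,-0.0379,-0.0093,0,-1.3,0,0.0854],[0,-0.0379,-0.0093,0,0,0,0.0854],[0,-0.0379,-0.0093,0,0,0,0.0854],[0,-0.0379,-0.0093,0,0,0,0.0854],[0,-0.0379,-0.0093,0,0,0,0.0854],[0,-0.0379,-0.0093,0,0,0,0.0854],[0,-0.0379,-0.0093,0,0,0,0.0854],[0,-0.0379,-0.0093,0,0,0,0.0854],[0,-0.0379,-0.0093,0,0,0,0.0854],[0,-0.0379,-0.0093,0,0,0,0.0854],[0,-0.0379,-0.0093,0,0,0,0.0854],[0,-0.0379,-0.0093,0,0,0,0.0854],[0,-0.0379,-0.0093,0,0,0,0.0854],[0,0,0,6.1,0,0,0.0854],[0,0,0,6.1,0,0,0.0854],[0,0,0,6.1,0,0,0.0854],[0,0,0,6.1,0,0,0.0854],[0,0,0,6.1,0,0,0.0854],[0,0,0,0,0,0,0.0854]]

```text
t: 4.73
tool_pos: [0.5245, -0.2679, 0.2712]
tool_rot: [0.25, 1.481, -0.268]
contact_force: [0.4, 0.6, 0.3]
opening: 0.0854
```

Run:
```python
from h import *
st()
im=snap("wrist","w3.png")[...,::-1].copy(); T=c2w("wrist")
find("wrist",["handle_center","handle_lock","handle"]); find("wrist",["handle"],search_frame)
cv2.imwrite("pics/r3.png",rectify(im,T,(.52,-.24),.022,.24,600))
```

```text
t 4.7333 pos [ 0.5245 -0.2679  0.2712] F [0.4012 0.641  0.3462] M [ 0.0024 -0.0309 -0.0131] op 0.08542023480738206
[[ 0.0707  0.3275  0.9422]
 [-0.0238  0.9449 -0.3266]
 [-0.9972  0.0006  0.0746]]
wrist handle_center 0.87 [ 0.5119 -0.2378  0.0255]
wrist handle_lock 0.84 [ 0.6812 -0.2837  0.0217]
wrist handle 0.71 [ 0.5091 -0.2369 -0.002 ]
wrist handle 0.67 [ 0.5161 -0.2397  0.0361]
```

View pics/r3.png

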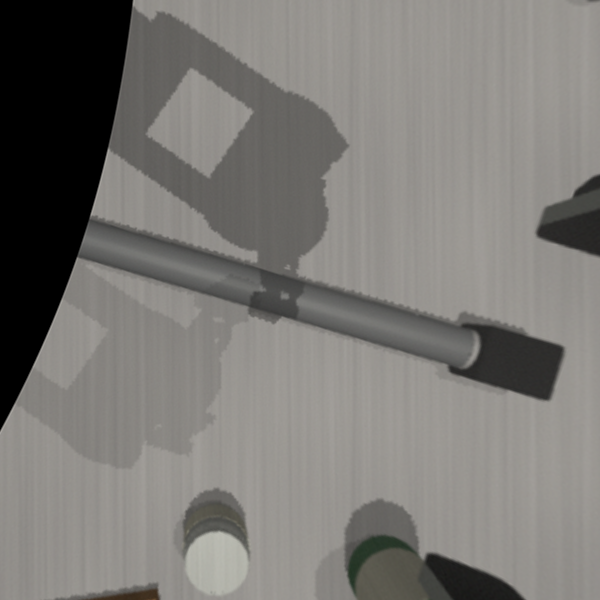

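arm_command:
  plan:
    - [[0,0,0,-2.7,4.3,0,0.0854],[0,0.0247,-0.0223,0,0,0,0.0854],[0.03,0,0,0,0,0,0.0854],[0.03,0,0,0,0,0,0.0854],[0.03,0,0,0,0,0,0.0854],[0.03,0,0,0,0,0,0.0854],[0.03,0,0,0,0,0,0.0854],[0,0,0,0,0,0,0.0854],[0,0,0,0,0,0,0.0854]]

```text
t: 5.73
tool_pos: [0.5088, -0.2348, 0.1101]
tool_rot: [0.213, 1.573, -0.208]
contact_force: [0.0, -0.4, 1.2]
opening: 0.0856
```

Run:
```python
from h import *
st()
im=get_image("wrist"); find("wrist",["handle_center","handle_lock"])
```

```text
t 5.7333 pos [ 0.5088 -0.2348  0.1101] F [ 0.0166 -0.4194  1.2271] M [ 0.0082 -0.0338  0.0369] op 0.08555693414469806
[[-0.0121  0.2645  0.9643]
 [ 0.005   0.9644 -0.2645]
 [-0.9999  0.0016 -0.013 ]]
```

arm_command:
  plan:
    - [[0,-0.0022,0.001,1.1,-0.75,0,0.0854],[0.025,0,0,0,0,0,0.0854],[0.025,0,0,0,0,0,0.0854],[0.025,0,0,0,0,0,0.06],[0.015,0,0,0,0,0,0.06],[0,0,0,0,0,0,0.06],[0,0,0,0,0,0,0.06]]

```text
t: 6.47
tool_pos: [0.5236, -0.2473, 0.0385]
tool_rot: [0.217, 1.521, -0.24]
contact_force: [-0.9, -0.3, 1.0]
opening: 0.0599
```

Run:
```python
from h import *
st()
```

```text
t 6.4667 pos [ 0.5236 -0.2473  0.0385] F [-0.9059 -0.3026  0.9528] M [-0.0098 -0.0011  0.0046] op 0.05989725048701104
[[ 0.0354  0.2888  0.9567]
 [-0.0201  0.9573 -0.2883]
 [-0.9992 -0.009   0.0397]]
```

arm_command:
  plan:
    - [[0,0,0,-0.4,2.3,0.5,0.07],[0,0,0,0,0,0,0.07],[0,0.0056,-0.0158,0,0,0,0.07],[0,0,0,0,0,0,0.07],[0,0,0,0,0,0,0.07]]

```text
t: 6.88
tool_pos: [0.5157, -0.2415, 0.0491]
tool_rot: [0.219, 1.543, -0.231]
contact_force: [0.1, -0.3, -0.4]
opening: 0.07
```

Run:
```python
from h import *
st()
im=snap("wrist","w4.png"); find("wrist",["handle_center","handle_lock"])
```

```text
t 6.8833 pos [ 0.5157 -0.2415  0.0491] F [ 0.0656 -0.3176 -0.4249] M [-0.0232 -0.0161  0.0327] op 0.0700491642682883
[[ 0.0144  0.2837  0.9588]
 [-0.0098  0.9589 -0.2835]
 [-0.9998 -0.0053  0.0166]]
wrist handle_center 0.57 [ 0.5096 -0.2359  0.0211]
```

View pics/w4.png

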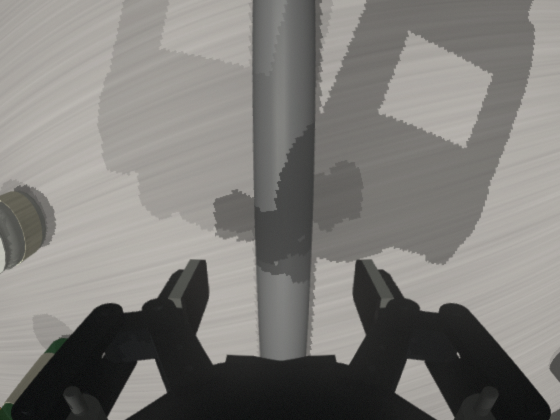

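The bar runs straight between the fingers: its centre is at column 285, and the finger mid-point is at 281. Next I descend and grip firmly.

arm_command:
  plan:
    - [[0.012,0,0,0,1.0,0.3,0.07],[0.012,0,0,0,0,0,0.07],[0.012,0,0,0,0,0,0.07],[0,0,0,0,0,0,0.07],[0,0,0,0,0,0,0.07]]

```text
t: 7.45
tool_pos: [0.5169, -0.2424, 0.0108]
tool_rot: [0.226, 1.559, -0.226]
contact_force: [0.0, 0.5, 0.3]
opening: 0.0704
```

Run:
```python
from h import *
st()
```

```text
t 7.45 pos [ 0.5169 -0.2424  0.0108] F [0.0266 0.4978 0.3207] M [ 0.044   0.0126 -0.0324] op 0.07037919521543465
[[-0.0001  0.284   0.9588]
 [-0.0002  0.9588 -0.284 ]
 [-1.     -0.0002 -0.0001]]
```

arm_command:
  plan:
    - [[0.005,0,0,0,0,0,0.06],[0,0,0,0,0,0,0.02],[0,0,0,0,0,0,0.02],[0,0,0,0,0,0,0.02],[0,0,0,0,0,0,0.02],[0,0,0,0,0,0,0.02],[0,0,0,0,0,0,0.02]]
  squeeze: 60

```text
t: 8.03
tool_pos: [0.5167, -0.2419, 0.005]
tool_rot: [0.226, 1.559, -0.226]
contact_force: [1.0, 0.8, -1.2]
opening: 0.0301
```

Run:
```python
from h import *
st()
```

```text
t 8.0333 pos [ 0.5167 -0.2419  0.005 ] F [ 1.0311  0.8276 -1.2263] M [ 0.107  -0.0968 -0.0176] op 0.03014490554007604
[[-0.0001  0.2841  0.9588]
 [ 0.0005  0.9588 -0.2841]
 [-1.      0.0004 -0.0003]]
```

arm_command:
  plan:
    - [[-0.006,0,0,0,0,0,0.02],[-0.008,0,0,0,0,0,0.02],[-0.008,0,0,0,0,0,0.02],[0,0,0,0,0,0,0.02],[0,0,0,0,0,0,0.02],[0,0,0,0,0,0,0.02]]

```text
t: 8.53
tool_pos: [0.513, -0.24, 0.0252]
tool_rot: [0.228, 1.567, -0.224]
contact_force: [0.2, -0.6, -6.2]
opening: 0.0304
```

Run:
```python
from h import *
st(); im=snap("scene","s2.png"); a=[]
for i in range(6):
    o=ctrl.get_obs(); a.append(np.r_[o["contact_force"],o["wrist_torque"]]); get_image("side")
print(np.array(a)); print(np.mean(a,0))
find("scene",["handle_center","handle_lock"]);find("side",["handle_center","handle_lock"])
```

```text
t 8.5333 pos [ 0.513  -0.24    0.0252] F [ 0.1607 -0.6247 -6.1985] M [-0.0395 -0.0829 -0.0305] op 0.030441270940319308
[[-0.0072  0.2838  0.9589]
 [ 0.004   0.9589 -0.2837]
 [-1.      0.0018 -0.008 ]]
[[ 0.5035 -0.5104 -7.122   0.0339 -0.0465 -0.0203]
 [-0.2535  0.0752 -6.482   0.0171 -0.1275  0.0357]
 [ 0.0587  0.0735 -6.9215  0.0172 -0.049  -0.0088]
 [ 0.8039  0.4478 -5.5468  0.0556 -0.103   0.0608]
 [ 0.1513  0.3587 -6.7817 -0.0039 -0.0439  0.0257]
 [ 0.3963  0.0851 -6.9359 -0.0238 -0.0918  0.0731]]
[ 0.2767  0.0883 -6.6317  0.016  -0.077   0.0277]
scene handle_center 0.57 [ 0.506  -0.2389  0.0429]
scene handle_lock 0.64 [ 0.6822 -0.2928  0.0361]
scene handle_lock 0.52 [0.5326 0.2454 0.1525]
side handle_center 0.19 [0.7727 0.0853 0.0002]
side handle_lock 0.69 [ 0.6763 -0.2821  0.0456]
```

Run:
```python
from h import *
a=[]
for i in range(20):
    get_image("scene" if i%2 else "side"); o=ctrl.get_obs(); a.append(np.r_[o["contact_force"],o["wrist_torque"]])
a=np.array(a);m=a.mean(0);print(m,a.std(0)/20**.5)
ax=np.array(o["tool_rot"]);z=R.from_rotvec(ax).as_matrix()[:,2]
print("d",(-m[3]*z[1]+m[4]*z[0])/-m[2])
for c in("scene","side"): find(c,["handle_center","handle_lock"]);
```

```text
[-0.0923 -0.0395 -6.6144 -0.0223 -0.0699 -0.0055] [0.1279 0.1112 0.1008 0.0076 0.0073 0.0068]
d -0.011085116500971746
scene handle_center 0.7 [ 0.5055 -0.241   0.0435]
scene handle_lock 0.55 [ 0.6806 -0.29    0.0401]
side handle_center 0.7 [ 0.5069 -0.2351  0.0404]
side handle_center 0.19 [ 0.6789 -0.2829  0.043 ]
side handle_lock 0.85 [ 0.676  -0.2819  0.0425]
```

Balance point is about 11 mm toward the short-block end from the grip. I'll lower the handle, release, shift and try again.

arm_command:
  plan:
    - [[0.007,0,0,0,-0.5,0,0.02],[0.007,0,0,0,0,0,0.02],[0.003,0,0,0,0,0,0.02],[0,0,0,0,0,0,0.02],[0,0,0,0,0,0,0.02]]

```text
t: 10.7
tool_pos: [0.5125, -0.2396, 0.0057]
tool_rot: [0.228, 1.558, -0.224]
contact_force: [1.1, -0.3, -5.6]
opening: 0.0303
```

Run:
```python
from h import *
st()
```

```text
t 10.7 pos [ 0.5125 -0.2396  0.0057] F [ 1.1061 -0.3103 -5.57  ] M [-0.0564  0.0107  0.057 ] op 0.030295928303585722
[[ 0.0009  0.2838  0.9589]
 [ 0.002   0.9589 -0.2838]
 [-1.      0.0022  0.0003]]
```

arm_command:
  plan:
    - [[0.001,0,0,0,0,0,0.02],[0,0,0,0,0,0,0.04],[0,0,0,0,0,0,0.045],[0,0,0,0,0,0,0.045],[0,0,-0.006,0,0,0,0.045],[0,0,-0.005,0,0,0,0.045],[0,0,0,0,0,0,0.045],[0,0,0,0,0,0,0.045]]

```text
t: 11.37
tool_pos: [0.5069, -0.2401, 0.0123]
tool_rot: [0.222, 1.546, -0.228]
contact_force: [-0.0, 0.3, -0.1]
opening: 0.0451
```

Run:
```python
from h import *
st()
```

```text
t 11.3667 pos [ 0.5069 -0.2401  0.0123] F [-0.0386  0.2537 -0.0952] M [-0.0482  0.0454  0.0292] op 0.04514426990873104
[[ 0.0125  0.2836  0.9588]
 [-0.0057  0.9589 -0.2836]
 [-0.9999 -0.0019  0.0136]]
```

arm_command:
  plan:
    - [[0,0.002,-0.006,0,0.8,0,0.045],[0,0,0,0,0,0,0.045],[0.006,0,0,0,0,0,0.045],[0,0,0,0,0,0,0.045]]

```text
t: 11.7
tool_pos: [0.5011, -0.2362, 0.0063]
tool_rot: [0.224, 1.56, -0.228]
contact_force: [-0.9, -0.9, -0.7]
opening: 0.0453
```

Run:
```python
from h import *
st()
```

```text
t 11.7 pos [ 0.5011 -0.2362  0.0063] F [-0.9277 -0.8964 -0.7286] M [0.0249 0.0375 0.0139] op 0.04526035830856792
[[-0.0013  0.2838  0.9589]
 [-0.0019  0.9589 -0.2838]
 [-1.     -0.0022 -0.0007]]
```

arm_command:
  plan:
    - [[0.001,0,0,0,0,0,0.02],[0,0,0,0,0,0,0.02],[0,0,0,0,0,0,0.02],[0,0,0,0,0,0,0.02],[0,0,0,0,0,0,0.02],[-0.006,0,0,0,0,0,0.02],[-0.008,0,0,0,0,0,0.02],[-0.008,0,0,0,0,0,0.02],[0,0,0,0,0,0,0.02],[0,0,0,0,0,0,0.02],[0,0,0,0,0,0,0.02]]

```text
t: 12.62
tool_pos: [0.4965, -0.2329, 0.0232]
tool_rot: [0.229, 1.571, -0.224]
contact_force: [0.4, -0.8, -6.6]
opening: 0.0304
```

```bash
cat >> h.py <<'E'
def meas(n=20):
    a=[]
    for i in range(n):
        get_image("scene" if i%2 else "side"); o=ctrl.get_obs(); a.append(np.r_[o["contact_force"],o["wrist_torque"]])
    a=np.array(a);m=a.mean(0);print(m,a.std(0)/n**.5)
    z=R.from_rotvec(o["tool_rot"]).as_matrix()[:,2]
    print("d",(-m[3]*z[1]+m[4]*z[0])/-m[2])
E
python3 - <<'E'
from h import *
st(); meas(16)
for c in("scene","side"): find(c,["handle_center","handle_lock"]);
E
```

```text
t 12.6167 pos [ 0.4965 -0.2329  0.0232] F [ 0.437  -0.8014 -6.6109] M [ 0.0088 -0.0391  0.0197] op 0.030382953095387976
[[-0.0116  0.2837  0.9588]
 [ 0.0049  0.9589 -0.2837]
 [-0.9999  0.0014 -0.0125]]
[ 0.2041 -0.2606 -6.6526 -0.0111  0.0083  0.0058] [0.0885 0.1176 0.155  0.0072 0.0091 0.0071]
d 0.0007221735326559536
scene handle_center 0.63 [ 0.499  -0.2357  0.0414]
side handle_center 0.96 [ 0.5013 -0.2309  0.0386]
side handle_lock 0.92 [ 0.6713 -0.277   0.0371]
side handle_lock 0.27 [0.5342 0.2452 0.0033]
```

The second low lift is balanced (d ≈ 0.7 ± 1.3 mm, weight 6.6 N) and the handle is level. Next I raise it.

arm_command:
  plan:
    - [[-0.015,0,0,0,-0.7,0,0.02],[-0.022,0,0,0,0,0,0.02],[-0.022,0,0,0,0,0,0.02],[-0.022,0,0,0,0,0,0.02],[-0.022,0,0,0,0,0,0.02],[-0.022,0,0,0,0,0,0.02],[-0.022,0,0,0,0,0,0.02],[-0.022,0,0,0,0,0,0.02],[-0.022,0,0,0,0,0,0.02],[-0.015,0,0,0,0,0,0.02],[0,0,0,0,0,0,0.02],[0,0,0,0,0,0,0.02]]

```text
t: 14.62
tool_pos: [0.4936, -0.2315, 0.2346]
tool_rot: [0.23, 1.566, -0.222]
contact_force: [-0.8, 0.3, -7.6]
opening: 0.0306
```

Run:
```python
from h import *
st()
```

```text
t 14.6167 pos [ 0.4936 -0.2315  0.2346] F [-0.8263  0.3312 -7.6499] M [ 0.0024  0.005  -0.0474] op 0.030589874080216784
[[-0.0067  0.2837  0.9589]
 [ 0.0058  0.9589 -0.2837]
 [-1.      0.0036 -0.0081]]
```

arm_command:
  plan:
    - [[0,0.014,-0.003,0,-0.4,0,0.02],[0,0.0277,-0.0057,0,0,0,0.02],[0,0.0277,-0.0057,0,0,0,0.02],[0,0.0277,-0.0057,0,0,0,0.02],[0,0.0277,-0.0057,0,0,0,0.02],[0,0.0277,-0.0057,0,0,0,0.02],[0,0.0277,-0.0057,0,0,0,0.02],[0,0.0277,-0.0057,0,0,0,0.02],[0,0.0277,-0.0057,0,0,0,0.02],[0,0.0277,-0.0057,0,0,0,0.02],[0,0,0,0,0,0,0.02]]

```text
t: 15.53
tool_pos: [0.5064, 0.0538, 0.2137]
tool_rot: [0.239, 1.588, -0.222]
contact_force: [0.2, 0.4, -7.3]
opening: 0.0303
```

Run:
```python
from h import *
st()
```

```text
t 15.5333 pos [0.5064 0.0538 0.2137] F [ 0.2287  0.3593 -7.2882] M [0.013  0.0087 0.0356] op 0.03029872915007052
[[-0.028   0.2888  0.957 ]
 [ 0.0148  0.9574 -0.2885]
 [-0.9995  0.0061 -0.0311]]
```

arm_command:
  plan:
    - [[-0.003,0.02,-0.003,0,-1.8,-0.3,0.02],[-0.003,0.025,-0.0037,0,0,0,0.02],[-0.003,0.025,-0.0037,0,0,0,0.02],[-0.003,0.025,-0.0037,0,0,0,0.02],[-0.003,0.025,-0.0037,0,0,0,0.02],[-0.003,0.02,-0.0037,-3,0,0,0.02],[-0.003,0,0,-3,0,0,0.02],[0,0,0,-3,0,0,0.02],[0,0,0,-3,0,0,0.02],[0,0,0,-3,0,0,0.02],[0,0,0,-3,0,0,0.02],[0,0,0,-3,0,0,0.02],[0,0,0,-3,0,0,0.02],[0,0,0,0,0,0,0.02],[0,0,0,0,0,0,0.02]]

```text
t: 16.78
tool_pos: [0.5069, 0.2045, 0.2011]
tool_rot: [-0.124, 1.616, 0.119]
contact_force: [-0.2, -0.4, -6.4]
opening: 0.0299
```

Run:
```python
from h import *
st()
for c in ("scene","side"): get_image(c); find(c,["handle_center","handle_lock","groove"])
```

```text
t 16.7833 pos [0.5069 0.2045 0.2011] F [-0.2288 -0.3758 -6.3688] M [ 0.0003 -0.0725 -0.0115] op 0.02985646949379564
[[-0.0482 -0.1533  0.987 ]
 [-0.0071  0.9882  0.1531]
 [-0.9988  0.0004 -0.0488]]
scene handle_center 0.91 [0.5118 0.2049 0.2184]
scene handle_lock 0.62 [0.6914 0.2321 0.2076]
scene groove 0.75 [0.5324 0.2456 0.1519]
side handle_center 0.91 [0.5101 0.2078 0.2178]
side handle_lock 0.81 [0.6889 0.2391 0.2135]
```

arm_command:
  plan:
    - [[0,0,0,-0.7,-1.4,0,0.02],[0,0,0,-0.7,-1.4,0,0.02],[0,0.009,0.009,0,0,0,0.02],[0,0.009,0.009,0,0,0,0.02],[0,0.009,0.009,0,0,0,0.02],[0,0.008,0.007,0,0,0,0.02],[0,0,0,0,0,0,0.02],[0,0,0,0,0,0,0.02]]

```text
t: 17.85
tool_pos: [0.5368, 0.2484, 0.2043]
tool_rot: [-0.142, 1.555, 0.145]
contact_force: [0.7, 0.7, -6.7]
opening: 0.0303
```

Run:
```python
from h import *
st()
```

```text
t 17.85 pos [0.5368 0.2484 0.2043] F [ 0.7399  0.6906 -6.7327] M [-0.0169  0.0387  0.0243] op 0.030300862967451807
[[ 0.0112 -0.1822  0.9832]
 [ 0.003   0.9833  0.1822]
 [-0.9999  0.0009  0.0116]]
```

Run:
```python
from h import *
meas(20)
a=get_image("scene");find("scene",["groove","handle_center","handle_lock"])
b=get_image("side");find("side",["groove","handle_center","handle_lock"])
w=get_image("wrist");find("wrist",["groove"])
c1=cv2.resize(a[120:270,280:460],None,fx=2.2,fy=2.2); c2=cv2.resize(b[120:270,170:350],None,fx=2.2,fy=2.2)
cv2.imwrite("pics/c1.png",np.hstack([c1,c2])[...,::-1]); cv2.imwrite("pics/w5.png",w[...,::-1])
```

```text
[ 0.1165  0.0183 -6.7775 -0.0194  0.0327 -0.0069] [0.1219 0.0801 0.1126 0.0054 0.0073 0.0073]
d 0.005260889838865644
scene groove 0.76 [0.5296 0.2444 0.1517]
scene handle_center 0.91 [0.5399 0.2473 0.2246]
scene handle_lock 0.68 [ 0.7701  0.0746 -0.0001]
scene handle_lock 0.65 [0.7159 0.2785 0.224 ]
side groove 0.88 [0.5344 0.2461 0.1519]
side handle_center 0.61 [0.5415 0.2471 0.2195]
```

View pics/c1.png

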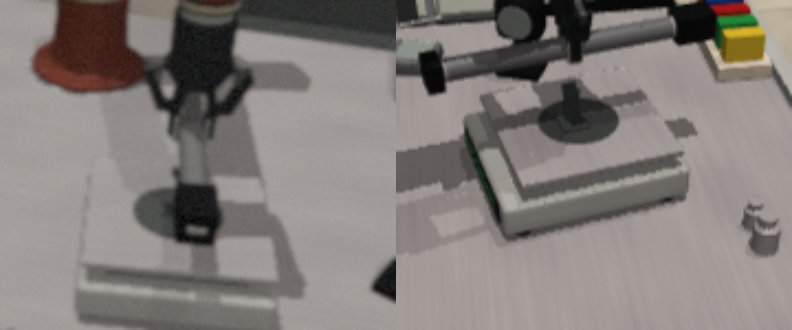

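The post is under the bar, centred below the gripper in the side view at (572,95). After allowing for the small tool tilt, all the moment readings put the balance point 3 mm to the lock side of the TCP. I'll correct for that and descend.

arm_command:
  plan:
    - [[0,0,0,0,0.6,0,0.02],[0.004,-0.0009,-0.0028,0,0,0,0.02],[0.008,0,-0.0028,0,0,0,0.02],[0.008,0,0,0,0,0,0.02],[0.008,0,0,0,0,0,0.02],[0.006,0,0,0,0,0,0.02],[0,0,0,0,0,0,0.02],[0,0,0,0,0,0,0.02]]

```text
t: 20.02
tool_pos: [0.5298, 0.2454, 0.1651]
tool_rot: [-0.142, 1.568, 0.144]
contact_force: [-0.5, 0.3, -6.1]
opening: 0.0302
```

Run:
```python
from h import *
st()
```

```text
t 20.0167 pos [0.5298 0.2454 0.1651] F [-0.4718  0.3319 -6.0903] M [0.0081 0.0072 0.027 ] op 0.03017206009681009
[[-0.0021 -0.181   0.9835]
 [ 0.0006  0.9835  0.181 ]
 [-1.      0.001  -0.0019]]
```

Run:
```python
from h import *
meas(24)
```

```text
[-0.106  -0.0797 -6.5386 -0.0034  0.0109 -0.0043] [0.1177 0.0851 0.1204 0.0052 0.0059 0.0056]
d 0.0017323792336604532
```

arm_command:
  plan:
    - [[0.003,0.0008,0.0019,0,0,0,0.02],[0.003,0,0,0,0,0,0.02],[0,0,0,0,0,0,0.02],[0,0,0,0,0,0,0.02]]

```text
t: 21.55
tool_pos: [0.5322, 0.2468, 0.1595]
tool_rot: [-0.142, 1.567, 0.144]
contact_force: [-0.2, -0.7, -6.4]
opening: 0.0301
```

Run:
```python
from h import *
st()
```

```text
t 21.55 pos [0.5322 0.2468 0.1595] F [-0.1991 -0.7193 -6.4102] M [-0.0595 -0.0417 -0.0394] op 0.03011384704234518
[[-0.0006 -0.1811  0.9835]
 [ 0.0011  0.9835  0.1811]
 [-1.      0.0012 -0.0004]]
```

arm_command:
  plan:
    - [[0.002,0,0,0,0,0,0.02],[0.002,0,0,0,0,0,0.02],[0,0,0,0,0,0,0.02]]

```text
t: 21.8
tool_pos: [0.532, 0.2468, 0.1548]
tool_rot: [-0.142, 1.567, 0.144]
contact_force: [-0.6, 0.2, -6.6]
opening: 0.0303
```

Run:
```python
from h import *
st()
```

```text
t 21.8 pos [0.532  0.2468 0.1548] F [-0.6391  0.1643 -6.6083] M [-0.0467  0.0544  0.0148] op 0.03025593120432066
[[-0.0012 -0.1811  0.9835]
 [ 0.0009  0.9835  0.1811]
 [-1.      0.0011 -0.001 ]]
```

arm_command:
  plan:
    - [[0.001,0,0,0,0,0,0.02],[0.001,0,0,0,0,0,0.02],[0,0,0,0,0,0,0.02]]

```text
t: 22.05
tool_pos: [0.5321, 0.2467, 0.1526]
tool_rot: [-0.142, 1.567, 0.144]
contact_force: [0.8, -0.3, -6.8]
opening: 0.0305
```

Run:
```python
from h import *
st()
```

```text
t 22.05 pos [0.5321 0.2467 0.1526] F [ 0.7884 -0.3249 -6.7652] M [-0.0295  0.0495 -0.0515] op 0.030469768178026806
[[-0.001  -0.1811  0.9835]
 [ 0.0009  0.9835  0.1811]
 [-1.      0.0011 -0.0009]]
```

arm_command:
  plan:
    - [[0.001,0,0,0,0,0,0.02],[0,0,0,0,0,0,0.02]]

```text
t: 22.22
tool_pos: [0.5325, 0.2467, 0.1527]
tool_rot: [-0.142, 1.566, 0.144]
contact_force: [0.0, 0.6, -6.6]
opening: 0.0305
```

arm_command:
  plan:
    - [[0.001,0,0,0,0,0,0.02],[0,0,0,0,0,0,0.02]]

```text
t: 22.38
tool_pos: [0.5329, 0.2467, 0.1525]
tool_rot: [-0.142, 1.565, 0.144]
contact_force: [0.2, 0.2, -6.7]
opening: 0.0306
```

arm_command:
  plan:
    - [[0.0015,0,-0.0004,0,0,0,0.02],[0.001,0,0,0,0,0,0.02],[0,0,0,0,0,0,0.02]]

```text
t: 22.63
tool_pos: [0.5334, 0.2466, 0.1522]
tool_rot: [-0.143, 1.562, 0.143]
contact_force: [-0.9, -0.6, -5.6]
opening: 0.0303
```

Run:
```python
from h import *
st();meas(6)
```

```text
t 22.6333 pos [0.5334 0.2466 0.1522] F [-0.889  -0.6495 -5.5656] M [-0.0339  0.1398  0.0414] op 0.030297537745946988
[[ 0.0035 -0.1811  0.9835]
 [ 0.0008  0.9835  0.1811]
 [-1.      0.0001  0.0036]]
[-1.0465 -1.4338 -2.735  -0.1908  0.1939  0.0156] [0.1124 0.1606 0.2463 0.0075 0.0149 0.0065]
d 0.08236604850177563
```

Contact: the post now carries about 4 N. I'll ease 1 mm toward −y, loosen to 20 N, and look at the forces again.

arm_command:
  plan:
    - [[0.001,-0.0012,-0.001,0,0.2,0,0.02],[0,0,0,0,0,0,0.02],[0,0,0,0,0,0,0.02]]
  squeeze: 20

```text
t: 23.18
tool_pos: [0.5334, 0.2461, 0.1519]
tool_rot: [-0.141, 1.564, 0.145]
contact_force: [-0.7, -0.5, -2.3]
opening: 0.0304
```

Run:
```python
from h import *
meas(8);st()
```

```text
[-0.4047 -0.3627 -2.364  -0.0825  0.1205 -0.0148] [0.2443 0.1167 0.2121 0.0137 0.0124 0.0109]
d 0.05647351069409614
t 23.5833 pos [0.5334 0.2461 0.1519] F [-1.1333 -0.8604 -3.1902] M [-0.1683  0.0864 -0.0079] op 0.02991831037130349
[[ 0.0021 -0.1811  0.9835]
 [ 0.0026  0.9835  0.1811]
 [-1.      0.0022  0.0025]]
```

arm_command:
  plan:
    - [[0.001,-0.0005,0,0,0,0,0.02],[0,0,0,0,0,0,0.034],[0,0,0,0,0,0,0.036],[0,0,0,0,0,0,0.036],[0,0,0,0,0,0,0.036],[0,0,0,0,0,0,0.036]]

```text
t: 24.08
tool_pos: [0.536, 0.2468, 0.1546]
tool_rot: [-0.139, 1.556, 0.147]
contact_force: [-0.5, 0.3, -0.7]
opening: 0.0361
```

Run:
```python
from h import *
st();meas(8)
a=get_image("scene");find("scene",["handle_center","handle_lock"])
b=get_image("side");find("side",["handle_center","handle_lock"])
c2=cv2.resize(b[100:220,170:350],None,fx=4,fy=4)
cv2.imwrite("pics/c2.png",c2[...,::-1])
```

```text
t 24.0833 pos [0.536  0.2468 0.1546] F [-0.4704  0.3133 -0.7168] M [ 0.0244 -0.0281  0.004 ] op 0.03608252916836453
[[ 0.0091 -0.1813  0.9834]
 [ 0.0056  0.9834  0.1813]
 [-0.9999  0.0039  0.0099]]
[-0.1399  0.3092  0.1536 -0.0023  0.0156  0.0105] [0.1739 0.1636 0.1529 0.0114 0.006  0.0117]
d -0.10287255267101675
scene handle_center 0.66 [0.5364 0.2463 0.1684]
scene handle_center 0.28 [0.7185 0.276  0.167 ]
scene handle_lock 0.78 [0.7184 0.2757 0.1676]
scene handle_lock 0.44 [ 0.7775  0.027  -0.0038]
side handle_center 0.69 [0.5382 0.2469 0.1674]
side handle_lock 0.95 [0.714  0.2862 0.1724]
```

View pics/c2.png

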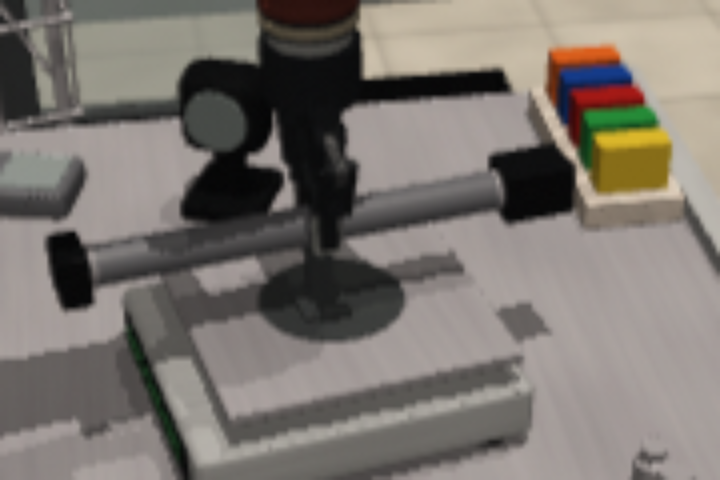

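With the fingers slack, the handle sits level with its axis at about 0.168 m and no load on the gripper. I'll open and withdraw.

arm_command:
  plan:
    - [[0,0,0,0,0,0,0.05],[0,0,0,0,0,0,0.065],[0,0,0,0,0,0,0.08],[0,0,0,0,0,0,0.08],[-0.008,0,0,0,0,0,0.08],[-0.015,0,0,0,0,0,0.08],[-0.02,0,0,0,0,0,0.08],[-0.02,0,0,0,0,0,0.08],[-0.02,0,0,0,0,0,0.08],[-0.02,0,0,0,0,0,0.08],[-0.02,0,0,0,0,0,0.08],[0,0,0,0,0,0,0.08],[0,0,0,0,0,0,0.08]]

```text
t: 25.87
tool_pos: [0.5337, 0.2457, 0.2854]
tool_rot: [-0.14, 1.559, 0.146]
contact_force: [0.6, -0.8, -0.7]
opening: 0.0799
```

Run:
```python
from h import *
st()
a=get_image("scene");find("scene",["handle_center","handle_lock","weight_big","weight_small","tin","drink","scanner"])
b=get_image("side");find("side",["handle_center","handle_lock"])
cv2.imwrite("pics/f.png",np.hstack([cv2.resize(a[100:300,250:460],(420,400)),cv2.resize(b[80:240,160:328],(420,400))])[...,::-1][:,:800])
```

```text
t 25.8667 pos [0.5337 0.2457 0.2854] F [ 0.6407 -0.7667 -0.7226] M [-0.0019 -0.0095  0.0149] op 0.07986732903526876
[[ 0.0068 -0.1814  0.9834]
 [ 0.005   0.9834  0.1813]
 [-1.      0.0037  0.0076]]
scene handle_center 0.96 [0.5358 0.2455 0.1713]
scene handle_lock 0.96 [0.7145 0.2783 0.1661]
scene weight_big 0.55 [ 0.7763  0.028  -0.0035]
scene weight_big 0.28 [ 0.7723  0.0768 -0.0015]
scene weight_small 0.73 [0.7718 0.0759 0.    ]
scene tin 0.81 [ 0.4481 -0.4357  0.0035]
scene drink 0.71 [ 0.593  -0.4687 -0.0022]
scene drink 0.54 [0.7733 0.0269 0.001 ]
scene scanner 0.66 [ 0.4898  0.5629 -0.0007]
side handle_center 0.93 [0.5364 0.2476 0.1688]
side handle_center 0.73 [ 0.5911 -0.4672  0.0025]
side handle_lock 0.72 [0.5334 0.2505 0.1546]
side handle_lock 0.57 [0.7152 0.2874 0.173 ]
```

View pics/f.png

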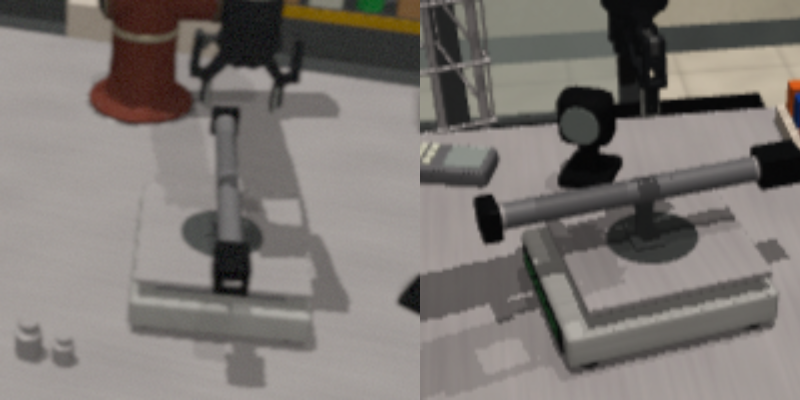

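The handle rests level on the post, the gripper is clear above it, and the bystanders haven't moved. I'll wait briefly, recheck, then hand in.

arm_command:
  plan:
    - [[-0.01,0,0,0,0,0,0.08],[0,0,0,0,0,0,0.08],[0,0,0,0,0,0,0.08],[0,0,0,0,0,0,0.08],[0,0,0,0,0,0,0.08],[0,0,0,0,0,0,0.08],[0,0,0,0,0,0,0.08],[0,0,0,0,0,0,0.08],[0,0,0,0,0,0,0.08],[0,0,0,0,0,0,0.08],[0,0,0,0,0,0,0.08],[0,0,0,0,0,0,0.08]]

```text
t: 27.42
tool_pos: [0.5332, 0.2455, 0.2947]
tool_rot: [-0.14, 1.562, 0.146]
contact_force: [0.9, -0.6, -0.1]
opening: 0.0801
```

Run:
```python
from h import *
get_image("scene");find("scene",["handle_center","handle_lock"])
get_image("side");find("side",["handle_center","handle_lock"])
print(finish_job())
```

```text
scene handle_center 0.62 [0.5331 0.243  0.1714]
scene handle_lock 0.62 [0.7177 0.2768 0.1666]
side handle_center 0.6 [0.5377 0.2517 0.1672]
side handle_lock 0.85 [0.7121 0.2835 0.1697]
the job is handed in; nothing more can be done
None
```

The handle is lying balanced and level on the scale's post, and I handed the job in at about 27.5 s of the 72 s allowed.

- **Finding the balance:** Two low lifts with a firm 60 N grip located it. The first showed it about 11 mm off my grip, toward the short block. After regripping there, the handle came up level with almost no moment on the wrist. The weight read about 6.6 N.
- **Carry and placing:** I carried it level, with at most about 3° of tilt, and set it into the groove with roughly 4 N on the post. I then loosened the grip, opened the fingers and withdrew upward.
- **Last checks:** About 1.5 s after I let go, the handle's middle and lock end were both at about 0.17 m, against 0.169 m for a seated bar. That is level to within camera error (about 4 mm). The gripper was about 11 cm clear of it. The tin, bottle, weights and scanner were where they started, to within camera error.
- **Disagreements:**
    - The moment readings put the balance point anywhere from 0.7 to 5.3 mm from the grip. Small tool tilt explained the spread, and I placed for about 3 mm; a reading with the tool vertical then gave 1.7 mm.
    - The first wrist-camera view of the groove differed from the other views by about 7 mm. I used the closer views, which agreed with the other two cameras.

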